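Pack the steel formers into their case

TASK

The small open wooden case already holds two polished steel formers standing apart; the two other steel formers stand on the bench. Put all four upright in one row between the case's dark stops, fully down on its floor, lowered and not dropped; they only just fit, so close the row up to make room for the last, pushing only gently and easing off as soon as a former meets resistance. Let go, and leave the other things on the bench where they are.

Things in the scene. Friction and masses are not known exactly. Their poses are not given: they have to be found in the camera images.
- case: Open pale wooden case, fixed: outside 62 (its x) by 228 mm (its y), 30 mm high, walls and floor 8 mm. Origin: centre of underside; y along its length. Inside, two dark stop blocks (12 mm thick, rim high, full width), 148 mm apart face to face, are clamped together off-centre by up to 20 mm either way along y: find them by touch. The row of four takes 146 mm.
- dished_block: Steel block former, 40 mm (its x) by 36 mm (its y), 58 mm tall, a dark round mark on its top, foot and head edges bevelled by 3 mm. Starts in the case with its x roughly along the case's x; its 36 mm go along the row. Origin: centre of its underside, z up.
- wide_stake: Round upright steel stake, 40 mm diameter, 60 mm tall, the uppermost 10 mm domed, foot edge bevelled 3 mm. Starts in the case. Origin: centre of its underside, z up.
- grooved_block: Steel block former, 40 mm (its x) by 34 mm (its y), 56 mm tall, two dark stripes along its x on its top, foot and head edges bevelled by 3 mm. Starts on the bench; its 34 mm must go along the row, as the row has no room for its 40 mm side. Origin: centre of its underside, z up.
- slim_stake: Round upright steel stake, 36 mm diameter, 62 mm tall, the uppermost 12 mm domed, foot edge bevelled 3 mm. Starts on the bench. Origin: centre of its underside, z up.
- wood_block: Bystander: dark wooden block 60 by 60 mm, 45 mm tall, stands on the bench, does not belong in the case. Origin: centre of its underside, z up.
- hammer: Bystander: hammer lying on the bench.
- bowl: Bystander: small metal bowl, 100 mm across, 45 mm tall, on the bench. Origin: centre of its underside, z up.
- oil_bottle: Bystander: small white bottle, 44 mm diameter, 110 mm tall, on the bench. Origin: centre of its underside, z up.
- napkin_ring: Bystander: thin metal ring, 40 mm diameter, 18 mm tall, on the bench. Origin: centre of its underside, z up.
- screwdriver: Bystander: screwdriver lying on the bench.
Mind the look-alikes: they are no part of the job. Leave any green or turquoise look-alike of the grooved_block alone.

How it is judged:
At the end, for the whole second after the job is handed in: All four steel formers stand in the case: underside within 3 mm of the case floor, origin within the row's space between the stops, upright within 0.06 rad, at rest and released (z of dished_block in the frame of case between 0.005 and 0.011 m and x of dished_block in the frame of case between -0.01 and 0.01 m and y of dished_block in the frame of case between -0.079 and 0.079 m and angle between each of dished_block, wide_stake, grooved_block, slim_stake's own z axis and vertical below 0.06 rad and linear speed of each of dished_block, wide_stake, grooved_block, slim_stake below 0.01 m/s and z of wide_stake in the frame of case between 0.005 and 0.011 m and x of wide_stake in the frame of case between -0.01 and 0.01 m and y of wide_stake in the frame of case between -0.079 and 0.079 m and z of grooved_block in the frame of case between 0.005 and 0.011 m and x of grooved_block in the frame of case between -0.01 and 0.01 m and y of grooved_block in the frame of case between -0.079 and 0.079 m and z of slim_stake in the frame of case between 0.005 and 0.011 m and x of slim_stake in the frame of case between -0.01 and 0.01 m and y of slim_stake in the frame of case between -0.079 and 0.079 m); the robot touches nothing.
It fails at once if a former is dropped or slammed into the case (faster than 0.6 m/s there) ((linear speed of dished_block above 0.6 m/s and z of dished_block in the frame of case below 0.05 m and x of dished_block in the frame of case between -0.04 and 0.04 m and y of dished_block in the frame of case between -0.11 and 0.11 m) or (linear speed of wide_stake above 0.6 m/s and z of wide_stake in the frame of case below 0.05 m and x of wide_stake in the frame of case between -0.04 and 0.04 m and y of wide_stake in the frame of case between -0.11 and 0.11 m) or (linear speed of grooved_block above 0.6 m/s and z of grooved_block in the frame of case below 0.05 m and x of grooved_block in the frame of case between -0.04 and 0.04 m and y of grooved_block in the frame of case between -0.11 and 0.11 m) or (linear speed of slim_stake above 0.6 m/s and z of slim_stake in the frame of case below 0.05 m and x of slim_stake in the frame of case between -0.04 and 0.04 m and y of slim_stake in the frame of case between -0.11 and 0.11 m)).
It fails at once if a former is pressed against one of the stops with over 40 N (contact force between any of dished_block, wide_stake, grooved_block, slim_stake and stops_c0 above 40 N or contact force between any of dished_block, wide_stake, grooved_block, slim_stake and stops_c1 above 40 N).
It fails at once if a bystander is moved more than 30 mm (distance of any of wood_block, hammer, bowl, oil_bottle, napkin_ring, screwdriver from where it was at the start of the episode above 0.03 m).
It also fails if it takes over 67 s, if anything falls off the work surface, if the arm or the gripper's body presses on something with over 40 N, if the wrist force passes 120 N, or if a joint passes its speed limit or range.

ROBOT

A 6-joint arm with a two-finger parallel gripper is mounted at the origin on the work surface. World frame = base frame: x ahead of the robot, y to its left, z up, the work surface at z = 0. Lengths are in m, angles in rad, forces in N, time in s.
With the tool pointing down it reaches from about 0.35 to 0.85 m from the base axis. Payload 8.1 kg.
Tool frame: the origin (TCP) lies at the very end of the fingers, on their centre line; the grasp point (between the pads) lies 19 mm behind it; z points along the fingers, y is the direction in which the jaws open and shut (so a half turn about z gives the same grasp; the last joint's range is limited). The gripper opens to 93 mm and grips with 3 to 60 N. Pads are 15 mm wide; open, the fingers measure 128 mm over their backs; the gripper's body (75 mm by 188 mm) begins 65 mm behind the grasp point.
Start: joints at [1.097, 0.13, 1.488, -0, 1.523, -0.085], TCP at [0.227, 0.555, 0.219] pointing down, gripper open.
Joint ranges: [-2.96, 2.96], [-0.89, 2.26], [0.02, 2.5], [-1.34, 4.48], [0, 2.73], [-2.66, 2.66]. Speed limits (rad/s): [2.39, 2.39, 2.79, 3.14, 3.14, 3.14].

INTERFACE

Orientations are given as a rotation vector (axis times angle).
In Python, from plant import robot gives the robot as it stands.
- The arm moves only by the shell command python3 -m inch 'ROWS' [FORCE]. ROWS is JSON, a list that holds one entry, the list of rows, each a list of 7 numbers: the shift along the tool's x, y, z in cm, then the turn, a rotation vector about the tool's x, y, z in degrees, then the gripper command: -1 is fully open, 1 is shut, values between are in proportion. A call has 1 to 5 rows; each row shifts and turns the commanded pose from where the row before left it, along the tool's axes as they then stand; what a row does not reach is not made up. A row lasts 1/10 s, in which the tool goes at most 50 mm and 8.59 degrees, less where a joint would pass 70% of its speed; a pose out of reach is approached as far as the arm can. A call with a gripper value outside its range is refused whole. The fingers move at their own pace and stop on an object; FORCE is the grip in N (left out, the last holds). Time passes only in rows, so rows that do not move let the fingers close. It gives the time, the measured TCP pose, the force and the opening at its end, in the units of the state.
- robot.read_state(): the state, without advancing time (a new reading comes with each control period).
- robot.read_camera(name): name is "scene" or "top" or "wrist"; returns a dict with "image" (420x560x3 uint8, blue, green, red), "K" (3x3 intrinsics, pixels), "R" (3x3) and "t" (3): a world point X has camera coordinates R X + t; the wrist camera has in their place "tool_from_camera" (4x4, takes a point from camera to tool coordinates, whose origin is the TCP and whose axes are the flange's). Camera axes: x right, y down, z forward; pixel columns grow to the right and rows downward; lengths in m; the calibration is good to about 2 mm. A picture is of the moment at which its call begins: read the wrist's pose just before it. There is no depth.
- robot.close_job(): hands the job in, once; it reports no verdict.
The state is a dict: "t": time; "q": joint angles; "dq": joint speeds; "joint_torque": joint torques, N m; "tool_pos": TCP position; "orientation": TCP orientation; "force": force on the tool from outside, world axes, zero at the start; "wrist_torque": the same for the moment, N m; "opening": finger opening in m.
Only numpy, scipy, OpenCV 4.12 (cv2) and the standard library are available. Lean on these libraries where they do the work, as an engineer would, in place of code of your own. Each camera call takes 0.05 s, during which the arm holds its last target. There are 200 camera calls.

## Working session

There is one attempt and no reset: what is moved stays moved. The work goes in short steps, Python scripts to look and compute and a shell command to move; the robot and the scene stay as the last step left them, time stands still between calls to the robot, and variables do not carry over. Pictures are saved under pics/ and viewed, about 8 in all and at most 12, crops included, and the job is handed in when it is done.

```bash
ls; mkdir -p pics; cat > h.py <<'E'
import numpy as np, cv2
from scipy.spatial.transform import Rotation as Ro
from plant import robot
def cam(n):
    s=robot.read_state(); c=robot.read_camera(n)
    if n=='wrist':
        T=np.eye(4);T[:3,:3]=Ro.from_rotvec(s['orientation']).as_matrix();T[:3,3]=s['tool_pos']
        W=T@np.array(c['tool_from_camera']);c['R']=W[:3,:3].T;c['t']=-W[:3,:3].T@W[:3,3]
    return c
def ray(c,p):
    R=np.array(c['R']);t=np.array(c['t']);d=R.T@np.linalg.solve(np.array(c['K']),[p[0],p[1],1.]);return -R.T@t,d
def plane(c,p,z):
    o,d=ray(c,p);return o+d*(z-o[2])/d[2]
def tri(c1,p1,c2,p2):
    o1,d1=ray(c1,p1);o2,d2=ray(c2,p2)
    a=np.linalg.lstsq(np.c_[d1,-d2],o2-o1,rcond=None)[0]
    A=o1+a[0]*d1;B=o2+a[1]*d2;return (A+B)/2,np.linalg.norm(A-B)
def proj(c,X):
    x=np.array(c['K'])@(np.array(c['R'])@np.array(X)+np.array(c['t']));return x[:2]/x[2]
E
python3 - <<'E'
from h import *
import pickle
print({k:np.round(v,3) for k,v in robot.read_state().items()})
for n in('scene','top','wrist'):
    c=cam(n);pickle.dump(c,open(n+'0.pkl','wb'));cv2.imwrite(f'pics/{n}0.png',c['image']);print(n,np.round(-np.array(c['R']).T@c['t'],3))
E
```

```text
pics
{'t': np.float64(0.0), 'q': array([ 1.097,  0.131,  1.489,  0.   ,  1.523, -0.085]), 'dq': array([ 0.001,  0.   ,  0.001,  0.   , -0.002, -0.001]), 'joint_torque': array([-0.0000e+00, -5.5983e+01, -4.9176e+01,  7.7000e-02,  3.5000e-02,
       -0.0000e+00]), 'tool_pos': array([0.227, 0.555, 0.218]), 'orientation': array([-6.070e-01, -3.082e+00,  3.000e-03]), 'force': array([ 0.084,  0.961, -0.466]), 'wrist_torque': array([ 0.006, -0.014, -0.05 ]), 'opening': np.float64(0.093)}
scene [ 1.394 -0.135  0.833]
top [0.249 0.    1.324]
wrist [0.156 0.584 0.384]
```

View pics/scene0.png

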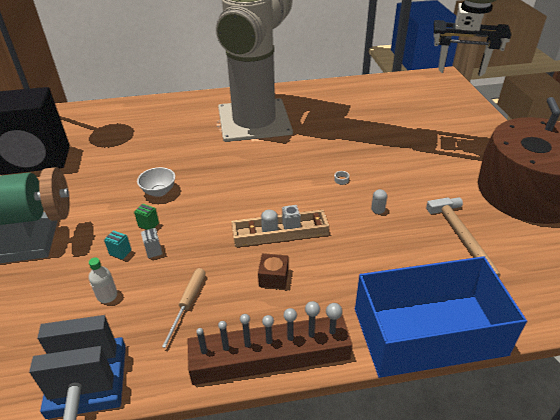

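View pics/top0.png

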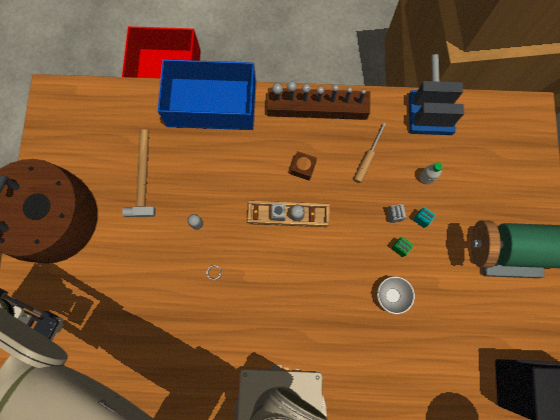

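Scene view: case (280,227) holding wide stake (269,218) and dished block (291,215). Slim stake is at (379,201), and steel striped block at (152,243). Top view: case (288,214), dished (278,211), wide (297,212), slim (195,221), steel striped block (398,212).

Candidates (top view):
- Grooved block: steel (398,212), green (403,247) or turquoise (425,217). I choose the steel one.
- Slim stake: steel domed (195,221), white bottle (431,173) or napkin ring (213,272). I choose the domed one.

I'll check these in a close crop.

```bash
python3 - <<'E'
from h import *
t=cv2.imread('pics/top0.png');s=cv2.imread('pics/scene0.png')
f=lambda i,x,y,w,h,k:cv2.resize(i[y:y+h,x:x+w],None,fx=k,fy=k,interpolation=cv2.INTER_CUBIC)
a=f(t,180,190,266,66,3);b=np.hstack([f(s,100,190,100,90,4)[:, :399],f(s,220,190,100,90,4)[:,:399]])
cv2.imwrite('pics/crop1.png',np.vstack([a,b]))
E
```

```text
(no output)
```

View pics/crop1.png

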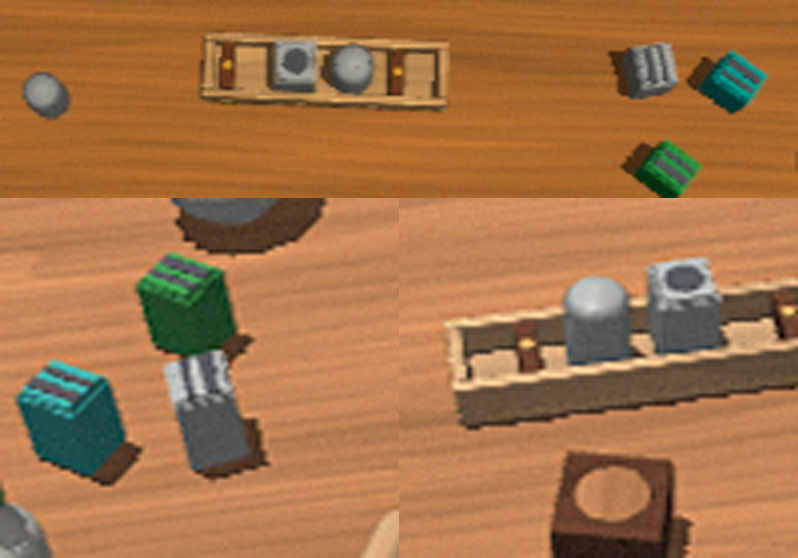

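The crop confirms it: the steel block has two dark stripes, the other two are green and turquoise, and the slim stake is at left (45,95). Both stops show inside the case, at top-view pixels (256,211) and (313,214). Next, coarse positions.

```bash
python3 - <<'E'
from h import *
import pickle
T=pickle.load(open('top0.pkl','rb'));S=pickle.load(open('scene0.pkl','rb'))
for n,a,b in [('dished',(278.3,210.3),(291.7,209.7)),('wide',(296.7,211.7),(269.3,212)),('grooved',(398.1,211.5),(150,235)),('slim',(195,221),(379,192)),('stop-',(312.7,213.7),(251.7,226.5)),]:
    X,e=tri(T,a,S,b);print(n,X.round(4),'miss',e.round(4),plane(T,a,.06).round(4))
for p in [(248.3,201.7),(329,203.3),(328.7,225.7),(247.7,222.7),(256,211.4),(312.7,213.7)]: print(plane(T,p,.03).round(4))
c=cam('wrist');W=np.array(c['tool_from_camera']);print(W.round(3),np.array(c['K']).round(0))
print(Ro.from_rotvec(robot.read_state()['orientation']).as_matrix().round(3))
E
```

```text
dished [0.53   0.0258 0.0658] miss 0.001 [0.5314 0.0265 0.06  ]
wide [ 0.528  -0.0261  0.0654] miss 0.0039 [ 0.5294 -0.0242  0.06  ]
grooved [ 0.5423 -0.3055  0.0532] miss 0.0025 [ 0.5407 -0.3026  0.06  ]
slim [0.4934 0.2535 0.0559] miss 0.0004 [0.4926 0.2529 0.06  ]
stop- [ 0.5319 -0.0711  0.0299] miss 0.0025 [ 0.5254 -0.0683  0.06  ]
[0.5597 0.1128 0.03  ]
[ 0.5638 -0.1151  0.03  ]
[ 0.4994 -0.1154  0.03  ]
[0.4992 0.1112 0.03  ]
[0.5325 0.0896 0.03  ]
[ 0.532  -0.0699  0.03  ]
[[-0.001 -0.961 -0.276  0.077]
 [ 1.    -0.001 -0.    -0.001]
 [ 0.    -0.276  0.961 -0.166]
 [ 0.     0.     0.     1.   ]] [[302.   0. 278.]
 [  0. 302. 208.]
 [  0.   0.   1.]]
[[-0.925  0.379 -0.001]
 [ 0.379  0.925 -0.001]
 [ 0.    -0.001 -1.   ]]
```

```bash
cat >> h.py <<'E'
def go(x,y,z,a=None):
    "shift in present tool axes (cm) and turn (deg) to bring TCP to x,y,z, tool down with tool y at world angle a deg"
    s=robot.read_state();R=Ro.from_rotvec(s['orientation']).as_matrix()
    print('shift cm',(R.T@(np.array([x,y,z])-s['tool_pos'])*100).round(2),end=' ')
    if a is not None:
        a=np.radians(a);Y=np.array([np.cos(a),np.sin(a),0]);Z=np.array([0,0,-1.]);T=np.c_[np.cross(Y,Z),Y,Z]
        print('turn deg',np.degrees(Ro.from_matrix(R.T@T).as_rotvec()).round(2),end=' ')
    print('t',round(float(s['t']),2),'pos',np.round(s['tool_pos'],4),'F',np.round(s['force'],1),'op',round(float(s['opening']),4))
E
python3 -c "
from h import *
go(.53,-.02,.22,0)"
```

```text
shift cm [-49.81 -41.72  -0.16] turn deg [-6.000e-02  3.000e-02  6.772e+01] t 0.2 pos [0.2273 0.5549 0.218 ] F [ 0.7 -0.7  0.3] op 0.0929
```

```bash
python3 -m inch '[[[-3.56,-2.98,0,0,0,0,-1],[-3.56,-2.98,0,0,0,0,-1],[-3.56,-2.98,0,0,0,0,-1],[-3.56,-2.98,0,0,0,0,-1],[-3.56,-2.98,0,0,0,0,-1]]]' && python3 -m inch '[[[-3.56,-2.98,0,0,0,0,-1],[-3.56,-2.98,0,0,0,0,-1],[-3.56,-2.98,0,0,0,0,-1],[-3.56,-2.98,0,0,0,0,-1],[-3.56,-2.98,0,0,0,0,-1]]]' && python3 -m inch '[[[-3.56,-2.98,0,0,0,0,-1],[-3.56,-2.98,0,0,0,0,-1],[-3.56,-2.98,0,0,0,0,-1],[-3.56,-2.98,0,0,0,0,-1]]]' && python3 -m inch '[[[0,0,0,0,0,8.46,-1],[0,0,0,0,0,8.46,-1],[0,0,0,0,0,8.46,-1],[0,0,0,0,0,8.46,-1],[0,0,0,0,0,8.46,-1]]]' && python3 -m inch '[[[0,0,0,0,0,8.46,-1],[0,0,0,0,0,8.46,-1],[0,0,0,0,0,8.46,-1],[0,0,0,0,0,0,-1]]]'; python3 - <<'E'
from h import *
import pickle
go(.53,-.02,.22,0)
c=cam('wrist');pickle.dump(c,open('w1.pkl','wb'));cv2.imwrite('pics/w1.png',c['image'])
E
```

```text
t: 0.7
tool_pos: [0.336, 0.3482, 0.2185]
orientation: [0.606, 3.082, -0.0]
force: [0.5, -0.2, -0.5]
opening: 0.0928
t: 1.2
tool_pos: [0.4444, 0.1427, 0.2187]
orientation: [0.607, 3.082, 0.0]
force: [1.8, -0.5, 0.2]
opening: 0.0931
t: 1.6
tool_pos: [0.531, -0.0217, 0.2186]
orientation: [0.607, 3.082, 0.0]
force: [0.7, 1.0, -0.5]
opening: 0.093
t: 2.1
tool_pos: [0.5303, -0.0199, 0.2184]
orientation: [-1.686, -2.65, 0.0]
force: [-0.3, -0.5, -0.0]
opening: 0.0933
t: 2.5
tool_pos: [0.5303, -0.0197, 0.2185]
orientation: [-2.223, -2.219, 0.0]
force: [0.3, 0.1, -0.1]
opening: 0.0928
shift cm [-0.03 -0.03 -0.15] turn deg [-0.02 -0.   -0.1 ] t 2.5 pos [ 0.5303 -0.0197  0.2185] F [ 0.3  0.1 -0.1] op 0.0928
```

View pics/w1.png

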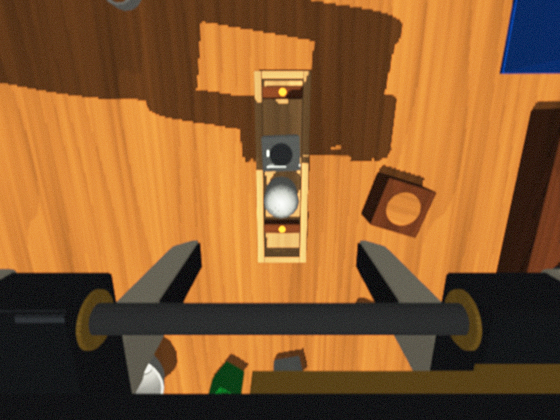

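Wrist view: image right is +x and image down is −y. Rim corners are at (256,71), (308,71), (306,262) and (258,262). The dished mark is at (281,154), the wide dome at about (282,196), and the stop tops at (283,91) and (282,229).

```bash
python3 - <<'E'
from h import *
import pickle
c=pickle.load(open('w1.pkl','rb'));T=pickle.load(open('top0.pkl','rb'))
for p in [(256,71),(308,71),(306,262),(258,262),(283,91),(282,229)]: print(p,plane(c,p,.03).round(4))
for p,t,z in [((281,154),(278.3,210.3),.066),((282,194),(296.7,211.7),.068)]: print(p,plane(c,p,z).round(4),tri(c,p,T,t))
g=cv2.cvtColor(c['image'],6)
print('col282',[(v,int(g[v,270]),int(g[v,282])) for v in range(66,270,2)])
E
```

```text
(256, 71) [0.5061 0.1087 0.03  ]
(308, 71) [0.5624 0.1086 0.03  ]
(306, 262) [ 0.5653 -0.118   0.03  ]
(258, 262) [ 0.5034 -0.1179  0.03  ]
(283, 91) [0.5354 0.0884 0.03  ]
(282, 229) [ 0.5343 -0.0728  0.03  ]
(281, 154) [0.5328 0.0235 0.066 ] (array([0.53191954, 0.02476968, 0.06197283]), np.float64(0.003822532738215722))
(282, 194) [ 0.5339 -0.0189  0.068 ] (array([ 0.53384216, -0.02489423,  0.04143984]), np.float64(0.0009445919296196892))
col282 [(66, 165, 155), (68, 158, 144), (70, 126, 119), (72, 203, 206), (74, 208, 207), (76, 213, 214), (78, 157, 160), (80, 129, 123), (82, 204, 204), (84, 199, 196), (86, 102, 107), (88, 90, 201), (90, 91, 225), (92, 92, 225), (94, 91, 225), (96, 91, 142), (98, 58, 94), (100, 81, 206), (102, 82, 197), (104, 83, 103), (106, 77, 86), (108, 82, 82), (110, 89, 86), (112, 83, 86), (114, 85, 79), (116, 86, 81), (118, 83, 85), (120, 86, 82), (122, 83, 78), (124, 85, 81), (126, 84, 84), (128, 80, 79), (130, 81, 81), (132, 82, 87), (134, 82, 79), (136, 77, 83), (138, 99, 89), (140, 92, 96), (142, 92, 80), (144, 87, 46), (146, 91, 37), (148, 83, 42), (150
[... 272 characters left out ...]
94), (186, 72, 123), (188, 97, 152), (190, 128, 189), (192, 152, 212), (194, 181, 223), (196, 202, 232), (198, 216, 239), (200, 215, 245), (202, 221, 249), (204, 217, 250), (206, 217, 247), (208, 201, 244), (210, 176, 236), (212, 159, 228), (214, 176, 215), (216, 160, 171), (218, 70, 92), (220, 39, 35), (222, 26, 29), (224, 67, 66), (226, 92, 208), (228, 101, 229), (230, 92, 231), (232, 128, 195), (234, 206, 199), (236, 210, 206), (238, 206, 204), (240, 205, 205), (242, 209, 204), (244, 209, 201), (246, 198, 196), (248, 103, 105), (250, 66, 79), (252, 72, 76), (254, 71, 70), (256, 117, 112), (258, 205, 207), (260, 211, 217), (262, 189, 187), (264, 165, 154), (266, 170, 155), (268, 169, 154)]
```

```bash
python3 -m inch '[[[-0.4,0.37,0,0,0,0,-0.5],[0,0,4.5,0,0,0,-0.5],[0,0,4.5,0,0,0,-0.5],[0,0,4.5,0,0,0,-0.5],[0,0,4.5,0,0,0,-0.5]]]' && python3 -m inch '[[[0,0,0,0,0,0,-0.5],[0,0,0,0,0,0,1],[0,0,0,0,0,0,1],[0,0,0,0,0,0,1],[0,0,0,0,0,0,1]]]' 15; python3 -m inch '[[[0,0,0,0,0,0,1],[0,0,0,0,0,0,1]]]'; python3 -c "
from h import *
go(.53,-.02,.22,0)"
```

```text
t: 3.05
tool_pos: [0.5344, -0.0241, 0.0372]
orientation: [2.216, 2.226, 0.001]
force: [1.4, -0.2, 0.6]
opening: 0.0697
t: 3.55
tool_pos: [0.535, -0.0239, 0.0402]
orientation: [2.219, 2.222, 0.001]
force: [-6.5, 0.1, 5.5]
opening: 0.0425
t: 3.75
tool_pos: [0.5343, -0.0239, 0.04]
orientation: [2.22, 2.222, 0.0]
force: [-4.5, 0.7, 7.1]
opening: 0.0392
shift cm [  0.38  -0.43 -18.  ] turn deg [0.02 0.02 0.07] t 3.75 pos [ 0.5343 -0.0239  0.04  ] F [-4.5  0.7  7.1] op 0.0392
```

```bash
python3 -m inch '[[[-0.4,0,0,0,0,0,1],[-0.4,0,0,0,0,0,1],[-0.4,0,0,0,0,0,1],[-0.2,0,0,0,0,0,1],[0,0,0,0,0,0,1]]]'; for i in 1; do python3 -m inch '[[[-0.1,0,0,0,0,0,1],[-0.1,0,0,0,0,0,1],[0,0,0,0,0,0,1]]]'; done; python3 -m inch '[[[-0.1,0,0,0,0,0,1],[0,0,0,0,0,0,1]]]';python3 -m inch '[[[-0.1,0,0,0,0,0,1],[0,0,0,0,0,0,1]]]'
```

```text
t: 4.25
tool_pos: [0.535, -0.0373, 0.0408]
orientation: [2.22, 2.222, 0.003]
force: [-5.3, 4.6, 11.9]
opening: 0.0397
t: 4.55
tool_pos: [0.535, -0.0392, 0.0408]
orientation: [2.22, 2.222, 0.003]
force: [-5.8, 3.7, 11.9]
opening: 0.0397
t: 4.75
tool_pos: [0.5349, -0.0403, 0.0407]
orientation: [2.22, 2.222, 0.002]
force: [-5.1, 3.4, 12.0]
opening: 0.0396
t: 4.95
tool_pos: [0.5349, -0.0413, 0.0407]
orientation: [2.22, 2.222, 0.002]
force: [-4.7, 2.6, 11.8]
opening: 0.0395
```

```bash
r='tool_pos|force'; for i in 1; do python3 -m inch '[[[-0.1,0,0,0,0,0,1],[-0.1,0,0,0,0,0,1],[0,0,0,0,0,0,1]]]'|grep -E $r;  python3 -m inch '[[[-0.1,0,0,0,0,0,1],[0,0,0,0,0,0,1]]]'|grep -E $r; python3 -m inch '[[[-0.1,0,0,0,0,0,1],[0,0,0,0,0,0,1]]]'|grep -E $r; done
```

```text
tool_pos: [0.5349, -0.0434, 0.0405]
force: [-4.0, 3.2, 9.9]
tool_pos: [0.5348, -0.0444, 0.0405]
force: [-4.1, 2.6, 9.4]
tool_pos: [0.5348, -0.0454, 0.0404]
force: [-2.8, 2.6, 8.7]
```

```bash
r='tool_pos|force'; for i in 1; do python3 -m inch '[[[-0.1,0,0,0,0,0,1],[0,0,0,0,0,0,1]]]'|grep -E $r;  python3 -m inch '[[[-0.1,0,0,0,0,0,1],[0,0,0,0,0,0,1]]]'|grep -E $r; python3 -m inch '[[[-0.1,0,0,0,0,0,1],[0,0,0,0,0,0,1]]]'|grep -E $r; done
```

```text
tool_pos: [0.5348, -0.0464, 0.0403]
force: [-3.4, 2.7, 7.3]
tool_pos: [0.5347, -0.0474, 0.0402]
force: [-3.4, 2.0, 5.9]
tool_pos: [0.5347, -0.0484, 0.0401]
force: [-2.6, 3.4, 6.6]
```

```bash
r='tool_pos|force'; for i in 1; do python3 -m inch '[[[-0.1,0,0,0,0,0,1],[0,0,0,0,0,0,1]]]'|grep -E $r;  python3 -m inch '[[[-0.1,0,0,0,0,0,1],[0,0,0,0,0,0,1]]]'|grep -E $r; python3 -c "
from h import *
go(.53,-.02,.22,0)
c=cam('wrist');cv2.imwrite('pics/w2.png',c['image'])"; done
```

```text
tool_pos: [0.5347, -0.0494, 0.0399]
force: [-3.6, 3.2, 5.7]
tool_pos: [0.5346, -0.0505, 0.0397]
force: [-2.6, 1.6, 6.4]
shift cm [  3.06  -0.44 -18.03] turn deg [ 0.05 -0.02  0.06] t 6.65 pos [ 0.5346 -0.0505  0.0397] F [-2.6  1.6  6.4] op 0.0397
```

View pics/w2.png

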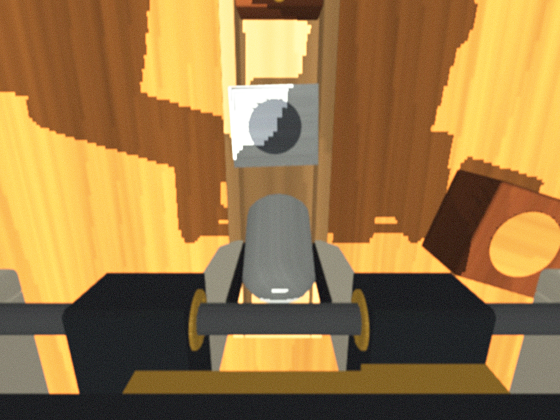

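The wrist view shows the wide stake held between the fingers at (279,245), upright. The dished block is at (275,125). Nothing touches the stop yet, so I continue.

```bash
r='tool_pos|force|opening'; for i in 1; do python3 -m inch '[[[-0.1,0,0,0,0,0,1],[0,0,0,0,0,0,1]]]'|grep -E $r;  python3 -m inch '[[[-0.1,0,0,0,0,0,1],[0,0,0,0,0,0,1]]]'|grep -E $r; python3 -m inch '[[[-0.1,0,0,0,0,0,1],[0,0,0,0,0,0,1]]]'|grep -E $r; done
```

```text
tool_pos: [0.5346, -0.0516, 0.0395]
force: [-3.0, 2.8, 5.9]
opening: 0.0398
tool_pos: [0.5346, -0.0527, 0.0393]
force: [-2.6, 2.5, 6.1]
opening: 0.0394
tool_pos: [0.5346, -0.0538, 0.0391]
force: [-1.8, 2.2, 5.9]
opening: 0.0394
```

```bash
python3 - <<'E'
from h import *
c=cam('wrist');g=cv2.cvtColor(c['image'],6);print(robot.read_state()['tool_pos'])
print([(v,int(g[v,279])) for v in range(170,305,3)])
for y in(-.054,-.050,-.046,-.042):print(y,[proj(c,(.5346,y+d,z)).round(0) for d,z in((.02,.008),(.02,.03),(.02,.058),(0,.068))])
o=np.zeros((0,)); cv2.imwrite('pics/w3.png',cv2.resize(c['image'][60:310,160:400],None,fx=2.3,fy=2.3))
E
```

```text
[ 0.53455847 -0.05380015  0.03911628]
[(170, 120), (173, 120), (176, 125), (179, 128), (182, 125), (185, 126), (188, 122), (191, 116), (194, 130), (197, 130), (200, 127), (203, 127), (206, 132), (209, 129), (212, 128), (215, 128), (218, 132), (221, 132), (224, 131), (227, 130), (230, 130), (233, 129), (236, 127), (239, 128), (242, 126), (245, 129), (248, 135), (251, 133), (254, 131), (257, 129), (260, 133), (263, 129), (266, 135), (269, 135), (272, 129), (275, 130), (278, 137), (281, 133), (284, 129), (287, 172), (290, 251), (293, 227), (296, 122), (299, 221), (302, 171)]
-0.054 [array([279., 208.]), array([279., 217.]), array([279., 234.]), array([279., 278.])]
-0.05 [array([279., 202.]), array([279., 211.]), array([279., 227.]), array([279., 271.])]
-0.046 [array([279., 196.]), array([279., 205.]), array([279., 219.]), array([279., 264.])]
-0.042 [array([279., 190.]), array([279., 198.]), array([279., 212.]), array([279., 256.])]
```

View pics/w3.png

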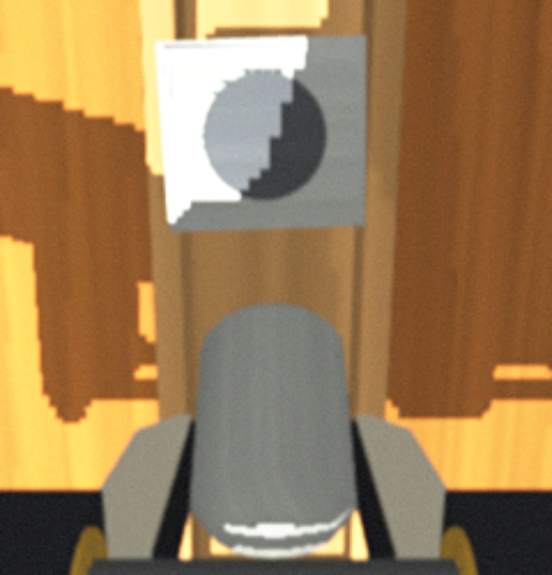

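The stake's head is ahead of its foot: the foot edge is at full-image row ~192 (y≈−0.043) and the head limb at row ~301 (y≈−0.050). The foot has probably met the stop and the stake is pivoting between the pads. I'll ease back 8 mm and check.

```bash
r='tool_pos|force|opening'; python3 -m inch '[[[0.2,0,0,0,0,0,1],[0.2,0,0,0,0,0,1],[0,0,0,0,0,0,1]]]'|grep -E $r;python3 -m inch '[[[0.2,0,0,0,0,0,1],[0.1,0,0,0,0,0,1],[0,0,0,0,0,0,1]]]'|grep -E $r; python3 - <<'E'
from h import *
c=cam('wrist');print(robot.read_state()['tool_pos'])
for y in(-.050,-.047,-.044):print(y,[proj(c,(.5346,y+d,z)).round(0) for d,z in((.02,.011),(.02,.03),(.02,.058),(0,.068))])
cv2.imwrite('pics/w4.png',cv2.resize(c['image'][60:310,160:400],None,fx=2.3,fy=2.3))
E
```

```text
tool_pos: [0.5347, -0.0509, 0.0394]
force: [-3.0, -3.2, 7.2]
opening: 0.0394
tool_pos: [0.5348, -0.048, 0.0395]
force: [-2.1, -2.5, 6.3]
opening: 0.0394
[ 0.53487288 -0.04802023  0.03950402]
-0.05 [array([278., 211.]), array([278., 220.]), array([278., 237.]), array([279., 281.])]
-0.047 [array([278., 207.]), array([278., 215.]), array([278., 232.]), array([279., 276.])]
-0.044 [array([278., 203.]), array([278., 211.]), array([278., 226.]), array([279., 270.])]
```

View pics/w4.png

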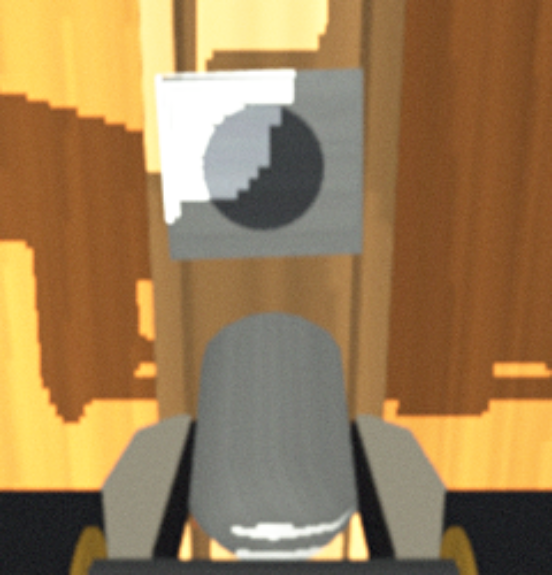

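The shape barely changed, so the stake simply leans while held. I'll let it settle upright, then close the row by pushing low with shut fingers: they are about 35 mm wide and fit inside the 46 mm case.

```bash
r='tool_pos|force|opening'; python3 -m inch '[[[0,0,0,0,0,0,0],[0,0,0,0,0,0,-0.3],[0,0,0,0,0,0,-0.5],[0,0,0,0,0,0,-0.5],[0,0,-3,0,0,0,-0.5]]]'|grep -E $r;python3 -m inch '[[[0,0,-4,0,0,0,-0.5],[3.7,0,-3.5,0,0,0,1],[3.7,0,0,0,0,0,1],[3.7,0,0,0,0,0,1],[0,0,0,0,0,0,1]]]'|grep -E $r; python3 - <<'E'
from h import *
go(.5335,.062,.05,0)
c=cam('wrist');cv2.imwrite('pics/w5.png',c['image'])
import pickle;pickle.dump(c,open('w5.pkl','wb'))
E
```

```text
tool_pos: [0.5304, -0.0461, 0.0644]
force: [-0.4, -0.7, 0.5]
opening: 0.0691
tool_pos: [0.534, 0.0674, 0.1433]
force: [-0.3, 0.0, 0.1]
opening: 0.0423
shift cm [-0.55 -0.05  9.33] turn deg [ 0.03 -0.09  0.25] t 9.0 pos [0.534  0.0674 0.1433] F [-0.3  0.   0.1] op 0.0423
```

View pics/w5.png

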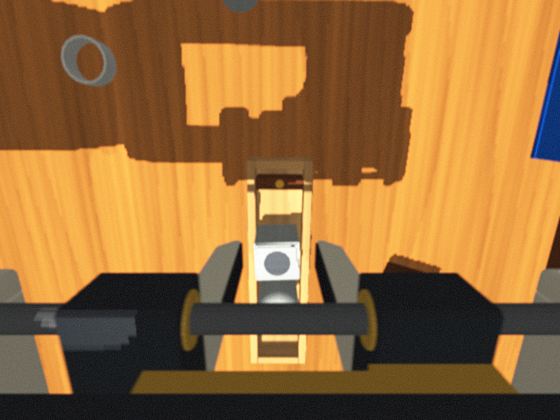

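The stake stands upright again (dome at (278,298)), with the dished mark at (277,263) and the +y stop dot at (280,184).

```bash
python3 - <<'E'
from h import *
import pickle
c=pickle.load(open('w5.pkl','rb'))
for p,z in [((277,263),.066),((278,297),.068),((280,184),.03),((248,163),.03),((312,163),.03),((252,360),.03),((306,360),.03)]: print(p,z,plane(c,p,z).round(4))
g=cv2.cvtColor(c['image'],6);print([(v,int(g[v,268])) for v in range(158,204,2)])
go(.5345,.062,.02,0)
E
```

```text
(277, 263) 0.066 [0.5326 0.023  0.066 ]
(278, 297) 0.068 [ 0.5336 -0.0099  0.068 ]
(280, 184) 0.03 [0.5352 0.0869 0.03  ]
(248, 163) 0.03 [0.5055 0.1065 0.03  ]
(312, 163) 0.03 [0.5647 0.1067 0.03  ]
(252, 360) 0.03 [ 0.5046 -0.1146  0.03  ]
(306, 360) 0.03 [ 0.5654 -0.1144  0.03  ]
[(158, 84), (160, 89), (162, 100), (164, 103), (166, 105), (168, 101), (170, 99), (172, 94), (174, 58), (176, 38), (178, 40), (180, 43), (182, 44), (184, 47), (186, 41), (188, 80), (190, 209), (192, 227), (194, 225), (196, 225), (198, 227), (200, 228), (202, 229)]
shift cm [-0.34  0.06 12.3 ] turn deg [ 0.   -0.01  0.24] t 9.05 pos [0.5339 0.0654 0.143 ] F [ 0.7 -0.7 -0.6] op 0.0383
```

```bash
r='tool_pos|force|opening'; python3 -m inch '[[[-0.35,0.1,0,0,0,0,1],[0,0,3.5,0,0,0,1],[0,0,3.5,0,0,0,1],[0,0,0,0,0,0,1],[0,0,0,0,0,0,1]]]'|grep -E $r;python3 -m inch '[[[0,0,2,0,0,0,1],[0,0,1.5,0,0,0,1],[0,0,1,0,0,0,1],[0,0,0.8,0,0,0,1],[0,0,0,0,0,0,1]]]'|grep -E $r
```

```text
tool_pos: [0.5345, 0.0589, 0.0727]
force: [0.7, -0.3, 1.3]
opening: 0.0016
tool_pos: [0.5344, 0.06, 0.0191]
force: [-0.6, 0.2, -0.8]
opening: 0.0006
```

```bash
r='tool_pos|force'; python3 -m inch '[[[-0.3,0,0,0,0,0,1],[-0.3,0,0,0,0,0,1],[-0.3,0,0,0,0,0,1],[0,0,0,0,0,0,1]]]'|grep -E $r;python3 -m inch '[[[-0.2,0,0,0,0,0,1],[-0.2,0,0,0,0,0,1],[0,0,0,0,0,0,1]]]'|grep -E $r;python3 -m inch '[[[-0.2,0,0,0,0,0,1],[-0.2,0,0,0,0,0,1],[0,0,0,0,0,0,1]]]'|grep -E $r
```

```text
tool_pos: [0.5358, 0.0508, 0.0207]
force: [0.1, 0.8, 0.8]
tool_pos: [0.5356, 0.0475, 0.0205]
force: [-0.6, 4.4, 3.1]
tool_pos: [0.5355, 0.0436, 0.0205]
force: [-0.8, 4.8, 4.3]
```

```bash
r='tool_pos|force'; for k in 1; do python3 -m inch '[[[-0.2,0,0,0,0,0,1],[-0.2,0,0,0,0,0,1],[0,0,0,0,0,0,1]]]'|grep -E $r;python3 -m inch '[[[-0.2,0,0,0,0,0,1],[-0.2,0,0,0,0,0,1],[0,0,0,0,0,0,1]]]'|grep -E $r;python3 -m inch '[[[-0.2,0,0,0,0,0,1],[-0.2,0,0,0,0,0,1],[0,0,0,0,0,0,1]]]'|grep -E $r; python3 -m inch '[[[-0.2,0,0,0,0,0,1],[-0.2,0,0,0,0,0,1],[0,0,0,0,0,0,1]]]'|grep -E $r; done
```

```text
tool_pos: [0.5355, 0.0396, 0.0205]
force: [0.2, 5.1, 3.5]
tool_pos: [0.5356, 0.036, 0.0206]
force: [0.5, 7.7, 5.0]
tool_pos: [0.5356, 0.0323, 0.0206]
force: [-0.4, 8.7, 3.2]
tool_pos: [0.5356, 0.0283, 0.0206]
force: [0.5, 8.4, 3.8]
```

```bash
r='tool_pos|force'; for k in 1; do python3 -m inch '[[[-0.2,0,0,0,0,0,1],[-0.2,0,0,0,0,0,1],[0,0,0,0,0,0,1]]]'|grep -E $r;python3 -m inch '[[[-0.1,0,0,0,0,0,1],[-0.1,0,0,0,0,0,1],[0,0,0,0,0,0,1]]]'|grep -E $r;python3 -m inch '[[[-0.1,0,0,0,0,0,1],[0,0,0,0,0,0,1]]]'|grep -E $r;python3 -m inch '[[[-0.1,0,0,0,0,0,1],[0,0,0,0,0,0,1]]]'|grep -E $r;  done
```

```text
tool_pos: [0.5356, 0.0243, 0.0206]
force: [-0.4, 9.0, 4.5]
tool_pos: [0.5356, 0.0224, 0.0206]
force: [1.3, 10.0, 4.3]
tool_pos: [0.5356, 0.0215, 0.0206]
force: [0.4, 9.7, 4.7]
tool_pos: [0.5356, 0.0205, 0.0206]
force: [0.9, 9.4, 4.6]
```

```bash
r='tool_pos|force'; for k in 1; do python3 -m inch '[[[-0.1,0,0,0,0,0,1],[0,0,0,0,0,0,1]]]'|grep -E $r;python3 -m inch '[[[-0.1,0,0,0,0,0,1],[0,0,0,0,0,0,1]]]'|grep -E $r; python3 -m inch '[[[-0.1,0,0,0,0,0,1],[0,0,0,0,0,0,1]]]'|grep -E $r;python3 -m inch '[[[-0.1,0,0,0,0,0,1],[0,0,0,0,0,0,1]]]'|grep -E $r;  done
```

```text
tool_pos: [0.5356, 0.0195, 0.0206]
force: [0.3, 9.1, 5.0]
tool_pos: [0.5356, 0.0193, 0.0206]
force: [-0.4, 14.0, 4.1]
tool_pos: [0.5356, 0.0192, 0.0207]
force: [-0.3, 18.5, 5.6]
tool_pos: [0.5356, 0.0191, 0.0208]
force: [0.3, 21.8, 6.0]
```

The row met the −y stop at TCP y = 0.0193. I'll ease off, then touch the +y stop and both side walls to fix the gap.

```bash
r='tool_pos|force'; for k in 1; do python3 -m inch '[[[0.5,0,0,0,0,0,1],[1,0,0,0,0,0,1],[2,0,0,0,0,0,1],[1.5,0,0,0,0,0,1],[0,0,0,0,0,0,1]]]'|grep -E $r;python3 -m inch '[[[0.2,0,0,0,0,0,1],[0.1,0,0,0,0,0,1],[0,0,0,0,0,0,1]]]'|grep -E $r; python3 -m inch '[[[0.1,0,0,0,0,0,1],[0.1,0,0,0,0,0,1],[0,0,0,0,0,0,1]]]'|grep -E $r;python3 -m inch '[[[0.1,0,0,0,0,0,1],[0.1,0,0,0,0,0,1],[0,0,0,0,0,0,1]]]'|grep -E $r;python3 -m inch '[[[0.1,0,0,0,0,0,1],[0.1,0,0,0,0,0,1],[0,0,0,0,0,0,1]]]'|grep -E $r;  done
```

```text
tool_pos: [0.5348, 0.0666, 0.0198]
force: [-0.3, -0.2, 0.4]
tool_pos: [0.5351, 0.0676, 0.02]
force: [0.2, 0.4, 0.8]
tool_pos: [0.5351, 0.07, 0.02]
force: [-0.0, -0.3, 0.1]
tool_pos: [0.5351, 0.0722, 0.02]
force: [0.4, 0.6, -0.1]
tool_pos: [0.5351, 0.0733, 0.02]
force: [-1.6, -5.0, 0.9]
```

```bash
r='tool_pos|force'; for k in 1; do python3 -m inch '[[[-1,0,0,0,0,0,1],[0,0.2,0,0,0,0,1],[0,0.1,0,0,0,0,1],[0,0.1,0,0,0,0,1],[0,0,0,0,0,0,1]]]'|grep -E $r;python3 -m inch '[[[0,0.1,0,0,0,0,1],[0,0,0,0,0,0,1]]]'|grep -E $r; python3 -m inch '[[[0,0.1,0,0,0,0,1],[0,0,0,0,0,0,1]]]'|grep -E $r;python3 -m inch '[[[0,0.1,0,0,0,0,1],[0,0,0,0,0,0,1]]]'|grep -E $r;  done
```

```text
tool_pos: [0.5393, 0.0642, 0.02]
force: [-0.7, -0.2, 0.6]
tool_pos: [0.5402, 0.0642, 0.02]
force: [-0.1, -0.3, -0.5]
tool_pos: [0.5412, 0.0641, 0.02]
force: [0.4, -0.0, -0.1]
tool_pos: [0.5422, 0.0641, 0.02]
force: [-0.5, -0.1, 0.1]
```

```bash
r='tool_pos|force'; for k in 1; do python3 -m inch '[[[0,0.1,0,0,0,0,1],[0,0,0,0,0,0,1]]]'|grep -E $r; python3 -m inch '[[[0,0.1,0,0,0,0,1],[0,0,0,0,0,0,1]]]'|grep -E $r;python3 -m inch '[[[0,0.1,0,0,0,0,1],[0,0,0,0,0,0,1]]]'|grep -E $r;  done
```

```text
tool_pos: [0.5429, 0.0641, 0.0199]
force: [-0.8, -0.5, 0.4]
tool_pos: [0.5431, 0.0641, 0.0198]
force: [-6.0, 0.7, 4.1]
tool_pos: [0.5432, 0.0641, 0.0197]
force: [-10.3, -0.4, 8.3]
```

```bash
r='tool_pos|force'; for k in 1; do python3 -m inch '[[[0,-0.5,0,0,0,0,1],[0,-0.3,0,0,0,0,1],[0,-0.2,0,0,0,0,1],[0,0,0,0,0,0,1]]]'|grep -E $r;python3 -m inch '[[[0,-0.1,0,0,0,0,1],[0,-0.1,0,0,0,0,1],[0,0,0,0,0,0,1]]]'|grep -E $r; python3 -m inch '[[[0,-0.1,0,0,0,0,1],[0,-0.1,0,0,0,0,1],[0,0,0,0,0,0,1]]]'|grep -E $r; python3 -m inch '[[[0,-0.1,0,0,0,0,1],[0,-0.1,0,0,0,0,1],[0,0,0,0,0,0,1]]]'|grep -E $r; done
```

```text
tool_pos: [0.535, 0.0641, 0.0201]
force: [-0.6, -0.2, -0.0]
tool_pos: [0.5331, 0.0641, 0.02]
force: [0.5, 0.1, -0.2]
tool_pos: [0.531, 0.0641, 0.02]
force: [0.5, 0.9, 0.8]
tool_pos: [0.529, 0.0641, 0.02]
force: [-0.8, 0.3, -1.1]
```

```bash
r='tool_pos|force'; for k in 1; do python3 -m inch '[[[0,-0.1,0,0,0,0,1],[0,0,0,0,0,0,1]]]'|grep -E $r;python3 -m inch '[[[0,-0.1,0,0,0,0,1],[0,0,0,0,0,0,1]]]'|grep -E $r;python3 -m inch '[[[0,-0.1,0,0,0,0,1],[0,0,0,0,0,0,1]]]'|grep -E $r;  done; python3 -c "
from h import *
go(.535,.06,.2,0)"
```

```text
tool_pos: [0.528, 0.0641, 0.02]
force: [-0.4, -0.3, 0.8]
tool_pos: [0.527, 0.0641, 0.02]
force: [-0.6, 0.5, 0.2]
tool_pos: [0.5263, 0.064, 0.0201]
force: [0.9, 0.9, -0.4]
shift cm [ -0.41   0.88 -17.99] turn deg [0.03 0.   0.04] t 19.35 pos [0.5263 0.064  0.0201] F [ 0.9  0.9 -0.4] op 0.0004
```

Case centre x = 0.5346, stop faces about −0.0657 and +0.0822, and the dished block's free face about 0.0103. Next I move to the grooved block for a near view.

```bash
python3 -m inch '[[[0,0.1,0,0,0,0,1],[0,0,-4.5,0,0,0,1],[0,0,-4.5,0,0,0,1],[0,0,-4.5,0,0,0,-0.3],[0,0,-4.5,0,0,0,-0.3]]]'|grep tool_;python3 -m inch '[[[-4.8,0.1,0,0,0,0,-0.3],[-4.8,0.2,0,0,0,0,-0.3],[-4.8,0.2,0,0,0,0,-0.3],[-4.8,0.2,0,0,0,0,-0.3],[-4.8,0.2,0,0,0,0,-0.3]]]'|grep tool_;python3 -m inch '[[[-4.8,0.2,0,0,0,0,-0.3],[-4.8,0.2,0,0,0,0,-0.3],[-4.8,0.2,0,0,0,0,-0.3],[0,0,0,0,0,0,-0.3]]]'|grep tool_; python3 - <<'E'
from h import *
import pickle
c=cam('wrist');pickle.dump(c,open('w6.pkl','wb'));im=c['image'];cv2.imwrite('pics/w6.png',cv2.resize(im[100:310,170:420],None,fx=3,fy=2.8))
go(.5423,-.3055,.22,0);print(proj(c,(.5423,-.3055,.056)))
E
```

```text
tool_pos: [0.5267, 0.064, 0.2017]
tool_pos: [0.5361, -0.1778, 0.2001]
tool_pos: [0.5411, -0.3255, 0.199]
shift cm [ 1.73  0.07 -2.1 ] turn deg [-0.07 -0.02 -0.19] t 20.8 pos [ 0.5415 -0.3228  0.199 ] F [0.9 1.1 0.3] op 0.0604
[279.95978848 177.44032665]
```

View pics/w6.png

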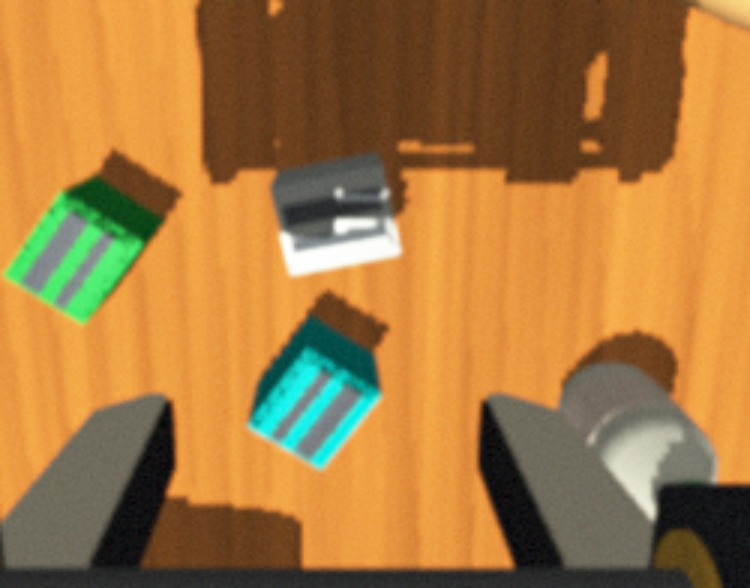

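The close view shows the steel block with corners in the crop at (291,276), (400,253), (387,190) and (277,208). The stripes run roughly along image x. Green is at (90,250) and turquoise at (315,400).

```bash
python3 - <<'E'
from h import *
import pickle
c=pickle.load(open('w6.pkl','rb'));T=pickle.load(open('top0.pkl','rb'))
P=[plane(c,(170+u/3,100+v/2.8),.055) for u,v in[(291,276),(400,253),(387,190),(277,208)]]
P=np.array(P);print(P.round(4),P.mean(0).round(4))
ed=P[[1,2,3,0]]-P;print([ (np.linalg.norm(e).round(4),np.degrees(np.arctan2(e[1],e[0])).round(1)) for e in ed])
print('two view',tri(c,(170+339/3,100+232/2.8),T,(398.1,211.5)))
x,y=P.mean(0)[:2];go(x,y,.06,0)
go(x,y,.028,None)
for p,z in[((315,400),.056),((90,250),.056)]: print(plane(c,(170+p[0]/3,100+p[1]/2.8),z).round(3))
E
```

```text
[[ 0.5285 -0.3283  0.055 ]
 [ 0.5668 -0.3195  0.055 ]
 [ 0.5619 -0.2958  0.055 ]
 [ 0.5241 -0.3023  0.055 ]] [ 0.5453 -0.3115  0.055 ]
[(np.float64(0.0393), np.float64(12.8)), (np.float64(0.0242), np.float64(101.6)), (np.float64(0.0384), np.float64(-170.3)), (np.float64(0.0263), np.float64(-80.3))]
two view (array([ 0.54630115, -0.3123108 ,  0.03366078]), np.float64(0.0067529344309563795))
shift cm [ 1.13  0.4  13.9 ] turn deg [-0.07 -0.02 -0.19] t 20.8 pos [ 0.5415 -0.3228  0.199 ] F [0.9 1.1 0.3] op 0.0604
shift cm [ 1.13  0.4  17.1 ] t 20.8 pos [ 0.5415 -0.3228  0.199 ] F [0.9 1.1 0.3] op 0.0604
[ 0.537 -0.378  0.056]
[ 0.459 -0.318  0.056]
```

```bash
python3 -m inch '[[[1.48,0.25,0,0,0,-5.85,-0.3],[0,0,0,0,0,-5.85,-0.3],[0,0,4.5,0,0,0,-0.3],[0,0,4.5,0,0,0,-0.3],[0,0,4.5,0,0,0,-0.3]]]'|grep -E 'tool_|force';python3 -m inch '[[[0,0,3,0,0,0,-0.3],[0,0,0.6,0,0,0,-0.3],[0,0,0,0,0,0,-0.3],[0,0,0,0,0,0,1],[0,0,0,0,0,0,1]]]' 30|grep -E 'tool_|force|open';python3 -m inch '[[[0,0,0,0,0,0,1],[0,0,0,0,0,0,1]]]'; python3 -c "
from h import *
go(.5346,.034,.15,0)"
```

```text
tool_pos: [0.5454, -0.3039, 0.0642]
force: [0.2, -0.1, -0.2]
tool_pos: [0.5468, -0.3061, 0.032]
force: [0.7, -0.2, 0.0]
opening: 0.0488
t: 22.0
tool_pos: [0.5457, -0.3062, 0.0313]
orientation: [1.981, 2.435, -0.001]
force: [-3.5, -0.6, 8.0]
opening: 0.0395
shift cm [ 33.51   5.85 -11.94] turn deg [ 0.09  0.13 11.74] t 22.0 pos [ 0.5457 -0.3062  0.0313] F [-3.5 -0.6  8. ] op 0.0395
```

```bash
python3 -m inch '[[[0,0,-2,0,0,0,1],[0,0,-5,0,0,0,1],[0,0,-5,0,0,5.9,1],[0,0,0,0,0,5.85,1],[2.5,0,0,0,0,0,1]]]'|grep -E 'tool_|force';python3 -m inch '[[[4.7,-0.2,0,0,0,0,1],[4.7,-0.2,0,0,0,0,1],[4.7,-0.2,0,0,0,0,1],[4.7,-0.2,0,0,0,0,1],[4.7,-0.2,0,0,0,0,1]]]'|grep -E 'tool_';python3 -m inch '[[[4.7,-0.1,0,0,0,0,1],[3.0,0,0,0,0,0,1],[0,0,0,0,0,0,1],[0,0,0,0,0,0,1]]]'; python3 -c "
from h import *
go(.5346,.036,.0393,0)"
```

```text
tool_pos: [0.5462, -0.2832, 0.1525]
force: [-0.6, 1.1, -5.4]
tool_pos: [0.5344, -0.0433, 0.1491]
t: 23.4
tool_pos: [0.5337, 0.0324, 0.149]
orientation: [2.219, 2.223, -0.0]
force: [0.3, -0.6, -3.5]
opening: 0.0399
shift cm [ 0.37  0.09 10.97] turn deg [-0.    0.02  0.1 ] t 23.4 pos [0.5337 0.0324 0.149 ] F [ 0.3 -0.6 -3.5] op 0.0399
```

```bash
python3 -m inch '[[[0.37,0.09,2,0,0,0.1,1],[0,0,3,0,0,0,1],[0,0,2,0,0,0,1],[0,0,1.5,0,0,0,1],[0,0,0,0,0,0,1]]]'|grep -E 'tool_|force';python3 -m inch '[[[0,0,0.8,0,0,0,1],[0,0,0.5,0,0,0,1],[0,0,0,0,0,0,1]]]'|grep -E 'tool_|force';python3 -m inch '[[[0,0,0.4,0,0,0,1],[0,0,0.3,0,0,0,1],[0,0,0,0,0,0,1]]]'|grep -E 'tool_|force'
```

```text
tool_pos: [0.5329, 0.0345, 0.0615]
force: [-0.1, 0.6, -4.3]
tool_pos: [0.5349, 0.0354, 0.051]
force: [-0.9, -0.2, -3.6]
tool_pos: [0.5346, 0.0356, 0.0437]
force: [-0.7, -0.1, -4.0]
```

```bash
python3 -m inch '[[[0,0,0.3,0,0,0,1],[0,0,0,0,0,0,1]]]'|grep -E 'tool_|force';python3 -m inch '[[[0,0,0.1,0,0,0,1],[0,0,0,0,0,0,1]]]'|grep -E 'tool_|force';python3 -m inch '[[[0,0,0.1,0,0,0,1],[0,0,0,0,0,0,1]]]'|grep -E 'tool_|force';python3 -m inch '[[[0,0,0.1,0,0,0,1],[0,0,0,0,0,0,1]]]'|grep -E 'tool_|force'
```

```text
tool_pos: [0.5346, 0.0356, 0.0407]
force: [0.1, -0.2, -4.8]
tool_pos: [0.5348, 0.0356, 0.0399]
force: [0.4, 0.3, -5.7]
tool_pos: [0.535, 0.0356, 0.0393]
force: [-1.2, 0.8, -0.4]
tool_pos: [0.535, 0.0356, 0.0392]
force: [-5.8, 0.1, 9.3]
```

```bash
python3 -m inch '[[[0,0,-0.15,0,0,0,1],[-0.2,0,0,0,0,0,1],[-0.2,0,0,0,0,0,1],[0,0,0,0,0,0,1]]]'|grep -E 'tool_|force';python3 -m inch '[[[-0.1,0,0,0,0,0,1],[-0.1,0,0,0,0,0,1],[0,0,0,0,0,0,1]]]'|grep -E 'tool_|force'
```

```text
tool_pos: [0.5348, 0.0313, 0.0393]
force: [0.0, -0.1, -3.0]
tool_pos: [0.5347, 0.0294, 0.0393]
force: [0.2, 0.5, -3.0]
```

```bash
python3 -m inch '[[[0,0,0.07,0,0,0,0],[0,0,0,0,0,0,-0.2],[0,0,0,0,0,0,-0.3],[0,0,-3,0,0,0,-0.3],[0,0,-2,0,0,0,0.3]]]'|grep -E 'tool_|force|open';python3 -m inch '[[[3.6,0,0,0,0,0,1],[0,0,0,0,0,0,1],[0,0,0,0,0,0,1],[0,0,0,0,0,0,1],[0,0,0,0,0,0,1]]]'|grep -E 'tool_|force|open';python3 -c "
from h import *
go(.5346,.066,.02,0)"
```

```text
tool_pos: [0.535, 0.0296, 0.09]
force: [0.2, 0.2, 0.3]
opening: 0.0557
tool_pos: [0.5347, 0.0649, 0.0884]
force: [-0.0, -0.1, 0.8]
opening: 0.017
shift cm [ 0.11 -0.    6.84] turn deg [-0.04  0.01 -0.14] t 27.0 pos [0.5347 0.0649 0.0884] F [-0.  -0.1  0.8] op 0.017
```

```bash
python3 -m inch '[[[0.1,0,0,0,0,0,1],[0,0,1.5,0,0,0,1],[0,0,2,0,0,0,1],[0,0,1.5,0,0,0,1],[0,0,1.1,0,0,0,1]]]'|grep -E 'tool_|force|open';python3 -m inch '[[[0,0,0.7,0,0,0,1],[0,0,0,0,0,0,1],[-0.2,0,0,0,0,0,1],[-0.2,0,0,0,0,0,1],[0,0,0,0,0,0,1]]]'|grep -E 'tool_|force';python3 -m inch '[[[-0.2,0,0,0,0,0,1],[-0.2,0,0,0,0,0,1],[0,0,0,0,0,0,1]]]'|grep -E 'tool_|force';python3 -m inch '[[[-0.2,0,0,0,0,0,1],[0,0,0,0,0,0,1]]]'|grep -E 'tool_|force'
```

```text
tool_pos: [0.5336, 0.0664, 0.0254]
force: [-0.0, 0.1, 0.4]
opening: 0.0003
tool_pos: [0.5356, 0.0623, 0.0217]
force: [0.4, 0.5, -0.4]
tool_pos: [0.535, 0.0583, 0.021]
force: [-0.7, -0.2, -0.3]
tool_pos: [0.5348, 0.0564, 0.0208]
force: [-0.1, -0.4, -0.3]
```

```bash
for k in 1; do python3 -m inch '[[[-0.1,0,0,0,0,0,1],[0,0,0,0,0,0,1]]]'|grep -E 'tool_|force';python3 -m inch '[[[-0.1,0,0,0,0,0,1],[0,0,0,0,0,0,1]]]'|grep -E 'tool_|force';python3 -m inch '[[[-0.1,0,0,0,0,0,1],[0,0,0,0,0,0,1]]]'|grep -E 'tool_|force';python3 -m inch '[[[-0.1,0,0,0,0,0,1],[0,0,0,0,0,0,1]]]'|grep -E 'tool_|force'; done
```

```text
tool_pos: [0.5348, 0.0555, 0.0208]
force: [0.1, -0.6, -0.7]
tool_pos: [0.5349, 0.0547, 0.0208]
force: [-0.2, 0.9, -0.3]
tool_pos: [0.5349, 0.0538, 0.0208]
force: [-0.6, 3.2, 1.1]
tool_pos: [0.5349, 0.0535, 0.0208]
force: [0.0, 7.3, 0.7]
```

```bash
for k in 1; do python3 -m inch '[[[-0.1,0,0,0,0,0,1],[0,0,0,0,0,0,1]]]'|grep -E 'tool_|force';python3 -m inch '[[[-0.1,0,0,0,0,0,1],[0,0,0,0,0,0,1]]]'|grep -E 'tool_|force';python3 -m inch '[[[-0.1,0,0,0,0,0,1],[0,0,0,0,0,0,1]]]'|grep -E 'tool_|force'; done
```

```text
tool_pos: [0.5349, 0.0534, 0.0209]
force: [0.8, 11.3, 0.4]
tool_pos: [0.5349, 0.0533, 0.0209]
force: [0.9, 14.8, 1.0]
tool_pos: [0.535, 0.0532, 0.021]
force: [0.1, 19.8, 0.6]
```

Row closed: the remaining gap is centred at TCP y ≈ 0.063. I'll get the slim stake with two grips at right angles, so that it is centred in both directions.

```bash
python3 -m inch '[[[0.5,0,0,0,0,0,1],[0,0,-4.5,0,0,0,1],[0,0,-4.5,0,0,0,1],[0,0,-4.5,0,0,0,-0.3],[0,0,-4.5,0,0,0,-0.3]]]'|grep tool_;python3 -m inch '[[[4.3,-1,0,0,0,-8.5,-0.3],[0,0,0,0,0,-8.5,-0.3],[0,0,0,0,0,-8.5,-0.3],[0,0,0,0,0,-8.5,-0.3],[0,0,0,0,0,-8.5,-0.3]]]'|grep tool_;python3 -m inch '[[[0,0,0,0,0,-8.5,-0.3],[0,0,0,0,0,-8.5,-0.3],[0,0,0,0,0,-8.5,-0.3],[0,0,0,0,0,-8.5,-0.3],[0,0,0,0,0,-8.5,-0.3]]]'|grep tool_;python3 -c "
from h import *
go(.4934,.2535,.2,90)"
```

```text
tool_pos: [0.5345, 0.054, 0.2025]
tool_pos: [0.5249, 0.0972, 0.2008]
tool_pos: [0.5249, 0.097, 0.2007]
shift cm [ 4.45 15.33  0.05] turn deg [-0.05 -0.   -4.78] t 31.4 pos [0.5249 0.097  0.2007] F [ 0.6 -0.2  0.6] op 0.0604
```

```bash
python3 -m inch '[[[1.02,3.8,0,0,0,0,-0.3],[1.02,3.8,0,0,0,0,-0.3],[1.02,3.8,0,0,0,0,-0.3],[1.02,3.8,0,0,0,0,-0.3],[0,0,0,0,0,-4.8,-0.3]]]'|grep tool_;python3 -m inch '[[[0,0,4.5,0,0,0,-0.3],[0,0,4.5,0,0,0,-0.3],[0,0,4.5,0,0,0,-0.3],[0,0,3,0,0,0,-0.3],[0,0,0.6,0,0,0,-0.3]]]'|grep -E 'tool_|force';python3 -m inch '[[[0,0,0,0,0,0,1],[0,0,0,0,0,0,1],[0,0,0,0,0,0,1],[0,0,0,0,0,0,1],[0,0,0,0,0,0,1]]]' 10|grep -E 'tool_|force|open'
```

```text
tool_pos: [0.4967, 0.2563, 0.2007]
tool_pos: [0.4944, 0.2507, 0.025]
force: [-1.6, -1.1, 0.0]
tool_pos: [0.4998, 0.2539, 0.0324]
force: [0.4, 2.0, 7.6]
opening: 0.0358
```

```bash
python3 -m inch '[[[0,0,0,0,0,0,1]]]'|grep -E 'tool_|force|open';python3 -m inch '[[[0,0,0,0,0,0,-0.3],[0,0,0,0,0,0,-0.3],[0,0,0,0,0,8.5,-0.3],[0,0,0,0,0,8.5,-0.3],[0,0,0,0,0,8.5,-0.3]]]'|grep -E 'tool_|force|open';python3 -m inch '[[[0,0,0,0,0,8.5,-0.3],[0,0,0,0,0,8.5,-0.3],[0,0,0,0,0,8.5,-0.3],[0,0,0,0,0,8.5,-0.3],[0,0,0,0,0,8.5,-0.3]]]'|grep -E 'tool_|force';python3 -m inch '[[[0,0,0,0,0,8.5,-0.3],[0,0,0,0,0,8.5,-0.3],[0,0,0,0,0,4.8,-0.3],[0,0,0,0,0,0,-0.3]]]'|grep -E 'tool_|force|open';python3 -c "
from h import *
go(.4998,.2539,.029,0)"
```

```text
tool_pos: [0.4998, 0.2539, 0.0324]
force: [-1.6, 3.4, 6.9]
opening: 0.0357
tool_pos: [0.4975, 0.2522, 0.0295]
force: [0.7, -0.7, -0.5]
opening: 0.0605
tool_pos: [0.4975, 0.2522, 0.0295]
force: [0.2, -0.3, 0.2]
tool_pos: [0.4976, 0.2523, 0.0296]
force: [-1.0, 0.0, -0.4]
opening: 0.0605
shift cm [0.16 0.22 0.06] turn deg [-0.04  0.03 -0.18] t 34.4 pos [0.4976 0.2523 0.0296] F [-1.   0.  -0.4] op 0.0605
```

```bash
python3 -m inch '[[[0.16,0,0.1,0,0,0,-0.3],[0,0,0,0,0,0,-0.3],[0,0,0,0,0,0,1],[0,0,0,0,0,0,1],[0,0,0,0,0,0,1]]]' 30|grep -E 'tool_|force|open';python3 -m inch '[[[0,0,0,0,0,0,1],[0,0,0,0,0,0,1],[0,0,0,0,0,0,1]]]'|grep -E 'tool_|force|open'
```

```text
tool_pos: [0.4979, 0.2542, 0.0288]
force: [0.1, -1.2, 0.6]
opening: 0.0411
tool_pos: [0.4984, 0.2543, 0.0291]
force: [3.0, -0.1, -0.7]
opening: 0.0353
```

```bash
python3 -m inch '[[[0,0,-2,0,0,0,1],[0,0,-5,0,0,0,1],[0,0,-5,0,0,0,1],[-3.5,0.7,0,0,0,0,1],[-4.2,0.8,0,0,0,0,1]]]'|grep -E 'tool_|force';python3 -m inch '[[[-4.2,0.8,0,0,0,0,1],[-4.2,0.8,0,0,0,0,1],[-3,0.5,0,0,0,0,1],[0,0,0,0,0,0,1],[0,0,0,0,0,0,1]]]';python3 - <<'E'
from h import *
go(.5346,.0634,.0371,0)
c=cam('wrist');cv2.imwrite('pics/w7.png',cv2.resize(c['image'][80:320,140:420],None,fx=2.5,fy=2.5))
E
```

```text
tool_pos: [0.5131, 0.1779, 0.1504]
force: [0.5, -1.4, -5.8]
t: 36.2
tool_pos: [0.5324, 0.0626, 0.1476]
orientation: [-2.224, -2.216, 0.003]
force: [0.1, 0.8, -4.5]
opening: 0.0353
shift cm [ 0.07  0.25 11.05] turn deg [-0.16 -0.02 -0.22] t 36.2 pos [0.5324 0.0626 0.1476] F [ 0.1  0.8 -4.5] op 0.0353
```

View pics/w7.png

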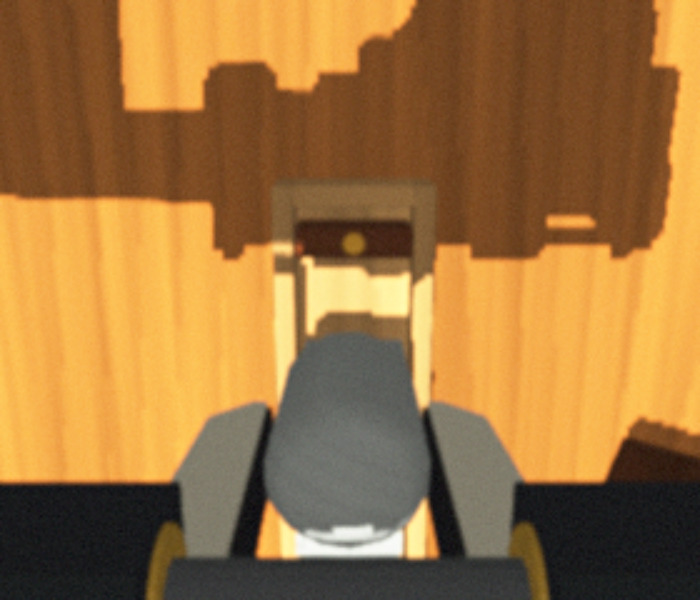

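The slim stake is held at (350,450) over the free gap, with the stop at (353,243) ahead of it. Now I lower it.

```bash
for k in 1; do python3 -m inch '[[[0.07,0.22,2,0,0,-0.2,1],[0,0,2,0,0,0,1],[0,0,0.8,0,0,0,1],[0,0,0,0,0,0,1]]]'|grep -E 'tool_|force';python3 -m inch '[[[0,0,0.5,0,0,0,1],[0,0,0.5,0,0,0,1],[0,0,0,0,0,0,1]]]'|grep -E 'tool_|force';python3 -m inch '[[[0,0,0.5,0,0,0,1],[0,0,0.5,0,0,0,1],[0,0,0,0,0,0,1]]]'|grep -E 'tool_|force';python3 -m inch '[[[0,0,0.5,0,0,0,1],[0,0,0.5,0,0,0,1],[0,0,0,0,0,0,1]]]'|grep -E 'tool_|force';done
```

```text
tool_pos: [0.5339, 0.0649, 0.0989]
force: [-0.7, 0.3, -5.1]
tool_pos: [0.5356, 0.064, 0.0906]
force: [-0.3, 0.5, -5.7]
tool_pos: [0.535, 0.0638, 0.0798]
force: [-0.7, -0.0, -5.9]
tool_pos: [0.5349, 0.0638, 0.0697]
force: [-0.1, -0.6, -5.2]
```

```bash
for k in 1; do python3 -m inch '[[[-0.03,0,0.4,0,0,0,1],[0,0,0.4,0,0,0,1],[0,0,0,0,0,0,1]]]'|grep -E 'tool_|force';python3 -m inch '[[[0,0,0.3,0,0,0,1],[0,0,0,0,0,0,1]]]'|grep -E 'tool_|force';python3 -m inch '[[[0,0,0.2,0,0,0,1],[0,0,0,0,0,0,1]]]'|grep -E 'tool_|force';python3 -m inch '[[[0,0,0.2,0,0,0,1],[0,0,0,0,0,0,1]]]'|grep -E 'tool_|force';done
```

```text
tool_pos: [0.5352, 0.0635, 0.062]
force: [0.3, -0.5, -5.4]
tool_pos: [0.5355, 0.0635, 0.0594]
force: [-0.3, 0.3, -5.1]
tool_pos: [0.5355, 0.0635, 0.0576]
force: [-0.1, -1.2, -5.6]
tool_pos: [0.5355, 0.0636, 0.0555]
force: [-0.1, 0.0, -5.0]
```

```bash
for k in 1; do python3 -m inch '[[[0,-0.07,0.3,0,0,0,1],[0,0,0.3,0,0,0,1],[0,0,0,0,0,0,1]]]'|grep -E 'tool_|force';python3 -m inch '[[[0,0,0.3,0,0,0,1],[0,0,0,0,0,0,1]]]'|grep -E 'tool_|force';python3 -m inch '[[[0,0,0.3,0,0,0,1],[0,0,0,0,0,0,1]]]'|grep -E 'tool_|force';python3 -m inch '[[[0,0,0.3,0,0,0,1],[0,0,0,0,0,0,1]]]'|grep -E 'tool_|force';done
```

```text
tool_pos: [0.5344, 0.0635, 0.0491]
force: [-0.5, -0.3, -5.9]
tool_pos: [0.5347, 0.0635, 0.0463]
force: [0.3, -0.7, -5.5]
tool_pos: [0.5348, 0.0635, 0.0434]
force: [-0.0, -0.7, -4.7]
tool_pos: [0.5347, 0.0636, 0.0404]
force: [-0.2, 0.7, -5.6]
```

```bash
for k in 1; do python3 -m inch '[[[0,0,0.2,0,0,0,1],[0,0,0,0,0,0,1]]]'|grep -E 'tool_|force';python3 -m inch '[[[0,0,0.1,0,0,0,1],[0,0,0,0,0,0,1]]]'|grep -E 'tool_|force';python3 -m inch '[[[0,0,0.1,0,0,0,1],[0,0,0,0,0,0,1]]]'|grep -E 'tool_|force';done
```

```text
tool_pos: [0.5348, 0.0635, 0.0385]
force: [0.6, -0.6, -5.1]
tool_pos: [0.535, 0.0635, 0.0377]
force: [0.4, -0.3, -5.4]
tool_pos: [0.5351, 0.0636, 0.037]
force: [-0.4, -0.5, -3.4]
```

```bash
for k in 1; do python3 -m inch '[[[0,0,0.1,0,0,0,1],[0,0,0,0,0,0,1]]]'|grep -E 'tool_|force';python3 -m inch '[[[0,0,0,0,0,0,0.1],[0,0,0,0,0,0,-0.1],[0,0,0,0,0,0,-0.3],[0,0,0,0,0,0,-0.3],[0,0,-1,0,0,0,-0.3]]]'|grep -E 'tool_|force|open';python3 -m inch '[[[0,0,-4,0,0,0,-0.3],[-2,0,-4.5,0,0,0,-0.3],[-4.5,0,-4,0,0,0,-0.3],[-4.5,0,-4,0,0,0,-0.3],[0,0,0,0,0,0,-0.3]]]'|grep -E 'tool_|force|open';done; python3 - <<'E'
from h import *
import pickle
print(robot.read_state()['t'])
c=cam('wrist');pickle.dump(c,open('w8.pkl','wb'));s=cam('scene');pickle.dump(s,open('s8.pkl','wb'))
a=cv2.resize(c['image'][60:300,150:410],None,fx=1.5,fy=1.5);b=cv2.resize(s['image'][180:260,210:350],(420,360),interpolation=cv2.INTER_CUBIC)
cv2.imwrite('pics/w8.png',np.hstack([a,b[:360]]))
E
```

```text
tool_pos: [0.5353, 0.0636, 0.0369]
force: [-4.4, -0.6, 7.4]
tool_pos: [0.5337, 0.0635, 0.0446]
force: [-0.4, -0.2, -0.4]
opening: 0.0602
tool_pos: [0.5383, -0.0354, 0.2044]
force: [1.0, 1.1, 0.0]
opening: 0.0604
41.15
```

View pics/w8.png

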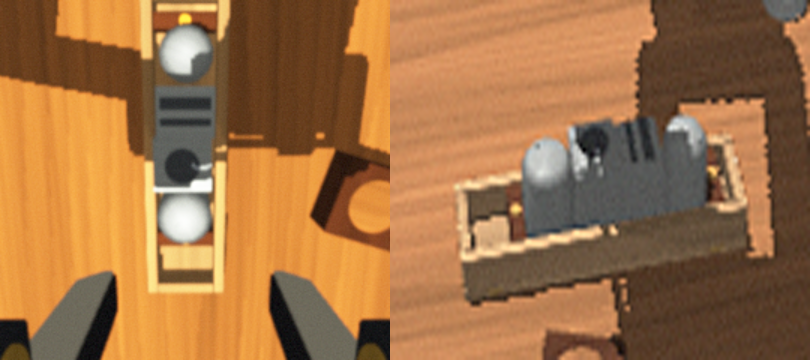

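All four formers stand upright in one row between the stops, and the fingers are well clear. I'm handing in.

```bash
python3 -c "
from h import *
print(robot.read_state()['t'],robot.close_job())"
```

```text
the job is handed in; nothing more can be done
41.25 None
```

The job is handed in at 41 s of robot time. All four formers stand upright in one row between the stops: wide stake, dished block, grooved block, then slim stake. The gripper is open, clear and touching nothing.

**What I did**
- I pushed the wide stake and dished block up to the −y stop with shut fingers. The highest push force I read was 22 N, against the 40 N limit, and I eased off as soon as resistance built.
- I found the stops and side walls by touch.
- I lowered the grooved block with its 34 mm along the row, and closed it up with a push of up to about 20 N.
- I centred the slim stake with two grips at right angles and lowered it into the last gap. No contact showed in the force until its foot met the floor.

**Last checks**
- The slim stake reached the floor at TCP z 0.0369, against 0.0371 expected; the grooved block at 0.0393, as expected.
- The final wrist and scene pictures show the row complete and upright.

**What went wrong or disagreed**
- My first attempt, dragging the gripped wide stake, only tilted it between the pads. I let it go, it settled upright, and I switched to the low push.
- The first camera estimate of the case's x was about 4 mm off. I used the position found by touch instead.
- I did not re-measure the bystanders at the end. I steered clear of them all and felt no unexpected contact.

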